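# Cover the four prep containers with their own lids

### The job

The olives, tomatoes, quail eggs and falafel are ready for the cold room: cover each of the four open steel containers with its own lid, matched by shape and size, so that every lid sits level and fully home in the rim. Set the lids down rather than dropping them, leave the containers standing where they are, and do not disturb the closed sugar bowl or the pepper mill.

Things in the scene. Friction and masses are not known exactly. Their poses are not given: they have to be found in the camera images.
- lid_small_grip (a point): Small round lid, disc 92 mm, steel, flat on the bench, with a black round knob 26 mm across, 20 mm tall, 16 mm clear of the plate. Point: middle of the grip, over the lid's centre, 39 mm above its lowest face. Below the 3 mm plate a tapered 10 mm plug drops into its container's mouth with 2.5 mm to spare all round; home, the plate rests on the rim and this point is 29 mm above the rim. 70 to 230 g.
- lid_large_grip (a point): Large round lid, disc 128 mm, steel, flat on the bench, with a black round knob 26 mm across, 20 mm tall, 16 mm clear of the plate. Point: middle of the grip, over the lid's centre, 39 mm above its lowest face. Below the 3 mm plate a tapered 10 mm plug drops into its container's mouth with 2.5 mm to spare all round; home, the plate rests on the rim and this point is 29 mm above the rim. 70 to 230 g.
- lid_square_grip (a point): Square lid, 104 x 104 mm, steel, flat on the bench, with a black handle bar along its x, 50 x 12 x 12 mm, 20 mm clear of the plate. Point: middle of the grip, over the lid's centre, 39 mm above its lowest face. Below the 3 mm plate a tapered 10 mm plug drops into its container's mouth with 2.5 mm to spare all round; home, the plate rests on the rim and this point is 29 mm above the rim. 70 to 230 g.
- lid_oblong_grip (a point): Oblong lid, 158 mm (x) by 98 mm (y), steel, flat on the bench, with a black handle bar along its x, 60 x 12 x 12 mm, 20 mm clear of the plate. Point: middle of the grip, over the lid's centre, 39 mm above its lowest face. Below the 3 mm plate a tapered 10 mm plug drops into its container's mouth with 2.5 mm to spare all round; home, the plate rests on the rim and this point is 29 mm above the rim. 70 to 230 g.
- pot_small_rim (a point): Small round steel pot, 84 mm outside, 60 mm tall, holding green olives. Open top, 3 mm wall, filled to 13 mm below the rim, standing loose on the bench (0.4 to 1.2 kg). The point is the centre of the mouth, level with the top of the rim; z is up.
- pot_large_rim (a point): Large round steel pot, 120 mm outside, 75 mm tall, holding cherry tomatoes. Open top, 3 mm wall, filled to 13 mm below the rim, standing loose on the bench (0.4 to 1.2 kg). The point is the centre of the mouth, level with the top of the rim; z is up.
- pot_square_rim (a point): Square steel pan, 96 x 96 mm outside, 66 mm tall, holding pale quail eggs. Open top, 3 mm wall, filled to 13 mm below the rim, standing loose on the bench (0.4 to 1.2 kg). The point is the centre of the mouth, level with the top of the rim; z is up. Its sides run along its x and y.
- pot_oblong_rim (a point): Oblong steel pan, 150 mm along its x and 90 mm along its y, 58 mm tall, holding brown falafel balls. Open top, 3 mm wall, filled to 13 mm below the rim, standing loose on the bench (0.4 to 1.2 kg). The point is the centre of the mouth, level with the top of the rim; z is up. Its sides run along its x and y.
- sugar_bowl_mid (a point): Round-bellied steel sugar bowl with its own small domed lid already on, 92 mm across, 88 mm tall to its steel ball knob, standing among the containers; not part of the job. The point is on its axis, 40 mm above the bench.
- pepper_mill_mid (a point): Dark turned-wood pepper mill, 60 mm across, 181 mm tall, standing to the robot's right of the containers (y about -0.48); not part of the job. The point is on its axis, 85 mm above the bench.
There are look-alikes about, which are no part of the job. Leave any purple look-alike of the part that bears lid_small_grip alone. Leave any pink look-alike of the part that bears lid_square_grip alone.

How it is judged (in metres and radians):
At the end, for the whole second after the job is handed in: Each of the four lids sits in its own container: lid and mouth centred within 8 mm, the plate down on the rim (grip point 25 to 33 mm above the rim, 29 mm when home), lid and container level with one another and the container upright within 0.06 rad, the lids released and at rest (horizontal distance between lid_small_grip and pot_small_rim below 0.008 m and z of lid_small_grip in the frame of pot_small_rim between 0.025 and 0.033 m and angle between the z axis of lid_small_grip and the z axis of pot_small_rim, either way round below 0.06 rad and angle between each of pot_small_rim, pot_large_rim, pot_square_rim, pot_oblong_rim's own z axis and vertical below 0.06 rad and linear speed of each of lid_small, lid_large, lid_square, lid_oblong below 0.02 m/s and horizontal distance between lid_large_grip and pot_large_rim below 0.008 m and z of lid_large_grip in the frame of pot_large_rim between 0.025 and 0.033 m and angle between the z axis of lid_large_grip and the z axis of pot_large_rim, either way round below 0.06 rad and horizontal distance between lid_square_grip and pot_square_rim below 0.008 m and z of lid_square_grip in the frame of pot_square_rim between 0.025 and 0.033 m and angle between the z axis of lid_square_grip and the z axis of pot_square_rim, either way round below 0.06 rad and horizontal distance between lid_oblong_grip and pot_oblong_rim below 0.008 m and z of lid_oblong_grip in the frame of pot_oblong_rim between 0.025 and 0.033 m and angle between the z axis of lid_oblong_grip and the z axis of pot_oblong_rim, either way round below 0.06 rad); the robot touches nothing.
It fails at once if a lid is let fall from more than about 30 mm ((linear speed of lid_small above 0.8 m/s and contact force between the fingers and lid_small below 0.05 N) or (linear speed of lid_large above 0.8 m/s and contact force between the fingers and lid_large below 0.05 N) or (linear speed of lid_square above 0.8 m/s and contact force between the fingers and lid_square below 0.05 N) or (linear speed of lid_oblong above 0.8 m/s and contact force between the fingers and lid_oblong below 0.05 N)).
It fails at once if a container is shifted more than 40 mm or tipped (distance of any of pot_small_rim, pot_large_rim, pot_square_rim, pot_oblong_rim from where it was at the start of the episode above 0.04 m or angle between any of pot_small_rim, pot_large_rim, pot_square_rim, pot_oblong_rim's own z axis and vertical above 0.3 rad).
It fails at once if the sugar bowl is shifted more than 40 mm or knocked over (distance of sugar_bowl_mid from where it was at the start of the episode above 0.04 m or angle between sugar_bowl_mid's own z axis and vertical above 0.3 rad).
It fails at once if the pepper mill is shifted more than 40 mm or knocked over (distance of pepper_mill_mid from where it was at the start of the episode above 0.04 m or angle between pepper_mill_mid's own z axis and vertical above 0.3 rad).
It also fails if it takes over 128 s, if anything falls off the work surface, if the arm or the gripper's body presses on something with over 40 N, if the wrist force passes 120 N, or if a joint passes its speed limit or range.

### The arm

A 6-joint arm with a two-finger parallel gripper is mounted at the origin on the work surface. World frame = base frame: x ahead of the robot, y to its left, z up, the work surface at z = 0. Lengths are in m, angles in degrees, forces in N, time in s.
With the tool pointing down it reaches from about 0.4 to 0.825 m from the base axis. Payload 7 kg.
Tool frame: the origin (TCP) lies where the fingers leave the gripper's body, on its centre line; the fingertips stand 66 mm ahead of it and the grasp point (between the pads) lies 47 mm ahead of it; z points along the fingers, y is the direction in which the jaws open and shut (so a half turn about z gives the same grasp; the last joint's range is limited). The gripper opens to 88 mm and grips with 3 to 60 N. Pads are 19 mm wide; open, the fingers measure 130 mm over their backs; the gripper's body (78 mm by 193 mm) begins 47 mm behind the grasp point.
Start: joints at [82.225, 20.546, 0.682, 0, -70.136, -16.507], TCP at [0.278, 0.615, 0.292] pointing down, gripper open.
Joint ranges: [-176.03, 176.03], [-82.01, 121.73], [-58.28, 71.71], [-173.87, 95.51], [-174.79, -0.11], [-173.66, 173.66]. Speed limits (degrees/s): [136.94, 136.94, 172.46, 180, 180, 180].

### API

Orientations are given as [roll, pitch, yaw] about the fixed x, y, z axes, in that order (R = Rz(yaw) Ry(pitch) Rx(roll)).
In Python, from plant import get_obs, snapshot, close_job gives the robot as it stands.
- The arm moves only by the tool play_rows, never from a script. Its argument "series" is a list of rows, each a list of 5 numbers: the opening in per cent of the stroke, from 0 (shut) to 100 (fully open), then the shift along the tool's x, y, z in m, then the turn about the tool's z in degrees. In form: [[jaw, dx, dy, dz, spin], ...]. A call has 1 to 10 rows; each row is the pose to reach, as a shift and turn from the pose commanded when the call began, along the tool's axes at that moment; what a row does not reach only later rows make up. A row lasts 1/10 s, in which the tool goes at most 50 mm and 8.59 degrees, less where a joint would pass 70% of its speed; a pose out of reach is approached as far as the arm can. A call with a gripper value outside its range is refused whole. The fingers move at their own pace and stop on an object; the grip force is fixed at half the most. Time passes only in rows, so rows that repeat a pose let the fingers close. It gives the time, the measured TCP pose, the force and the opening at its end, in the units of the state.
- get_obs(): the state, without advancing time (a new reading comes with each control period).
- snapshot(name): name is "scene" or "top" or "wrist"; returns a dict with "frame" (480x640x3 uint8, red, green, blue), "z_map" (480x640 float32, m along the optical axis (not along the pixel's ray), 0 where there is no reading), "mtx" (3x3 intrinsics, pixels), "camera_from_world" (4x4, takes a point from world to camera coordinates); the wrist camera has in their place "tool_from_camera" (4x4, takes a point from camera to tool coordinates, whose origin is the TCP and whose axes are the flange's). Camera axes: x right, y up, looking along -z (the intrinsics and any distortion apply to the point x, -y, -z); pixel columns grow to the right and rows downward; lengths in m; the calibration is good to about 2 mm. A picture is of the moment at which its call begins: read the wrist's pose just before it.
- close_job(): hands the job in, once; it reports no verdict.
The state is a dict: "clock": time; "joint_pos": joint angles; "qvel": joint speeds; "tau": joint torques, N m; "tool_pos": TCP position; "orientation": TCP orientation; "force": force on the tool from outside, world axes, zero at the start; "moment": the same for the moment, N m; "opening": finger opening in m.
Only numpy, scipy, OpenCV 4.12 (cv2) and the standard library are available. Lean on these libraries where they do the work, as an engineer would, in place of code of your own. Each camera call takes 0.05 s, during which the arm holds its last target.

## Working session

There is one attempt and no reset: what is moved stays moved. The work goes in short steps, Python scripts to look and compute and a tool call to move; the robot and the scene stay as the last step left them, time stands still between calls to the robot, and variables do not carry over. Pictures are saved under pics/ and viewed, and the job is handed in when it is done.

Besides the shell and the picture viewer there is one more tool, called after "Request:" as a command line: name --pt "numbers of a row" for each row, then --argument value for the rest. play_rows: Moves the arm, as the interface text tells. Its arguments: {"type":"object","properties":{"series":{"type":"array"}},"required":["series"]}

```bash
ls; mkdir -p pics; python3 - <<'E'
from plant import get_obs, snapshot
import cv2, numpy as np, pickle
print(get_obs())
for n in ("scene","top","wrist"):
    s=snapshot(n); pickle.dump(s,open(f"{n}0.pkl","wb"))
    cv2.imwrite(f"pics/{n}0.png",s["frame"][:,:,::-1])
    print(n,s["mtx"].tolist(),{k:v.round(4).tolist() for k,v in s.items() if 'from' in k},s.keys())
E
```

```text
pics
{'clock': 0.0, 'joint_pos': array([ 8.22251850e+01,  2.05922541e+01,  6.34228685e-01, -1.96251975e-02,
       -7.01352039e+01, -1.65068191e+01]), 'qvel': array([ 0.02032536,  0.04101257, -0.01134284, -0.05919473,  0.04158073,
        0.0323315 ]), 'tau': array([-1.28293336e-04, -5.82719064e+01,  2.93063235e+01,  6.99720696e+00,
        7.16366252e-03, -1.52031243e-04]), 'tool_pos': array([0.27743878, 0.61493949, 0.29121836]), 'orientation': array([ 1.79905371e+02, -8.80319611e-03, -2.42883106e+01]), 'force': array([ 0.84529673,  0.28486578, -0.06987244]), 'moment': array([ 0.0419853 , -0.00882988, -0.05327711]), 'opening': 0.08756241642259514}
scene [[504.74636914074836, 0.0, 320.11978517389133], [0.0, 504.74636914074836, 236.45801381435558], [0.0, 0.0, 1.0]] {'camera_from_world': [[0.2044, 0.9789, -0.0007, -0.0187], [-0.7063, 0.148, 0.6922, 0.2851], [0.6777, -0.141, 0.7217, -1.454], [0.0, 0.0, 0.0, 1.0]]} dict_keys(['frame', 'z_map', 'mtx', 'camera_from_world'])
top [[465.73545603867524, 0.0, 323.5201366022791], [0.0, 465.73545603867524, 240.73516695044873], [0.0, 0.0, 1.0]] {'camera_from_world': [[-0.0066, -1.0, 0.004, -0.079], [0.976, -0.0055, 0.2175, -0.4829], [-0.2175, 0.0053, 0.976, -1.054], [0.0, 0.0, 0.0, 1.0]]} dict_keys(['frame', 'z_map', 'mtx', 'camera_from_world'])
wrist [[343.2427083030415, 0.0, 315.9588356628067], [0.0, 343.2427083030415, 235.38576266665157], [0.0, 0.0, 1.0]] {'tool_from_camera': [[0.0009, 0.963, 0.2694, 0.0727], [1.0, -0.0006, -0.0011, -0.0002], [-0.0009, 0.2694, -0.963, -0.0932], [0.0, 0.0, 0.0, 1.0]]} dict_keys(['frame', 'z_map', 'mtx', 'tool_from_camera'])
```

View pics/top0.png

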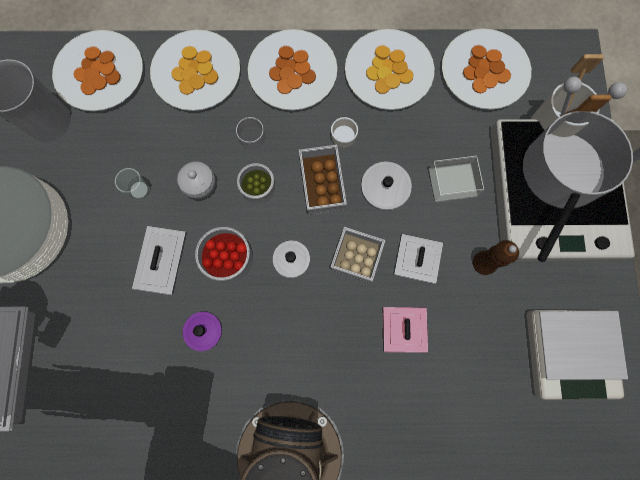

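View pics/scene0.png

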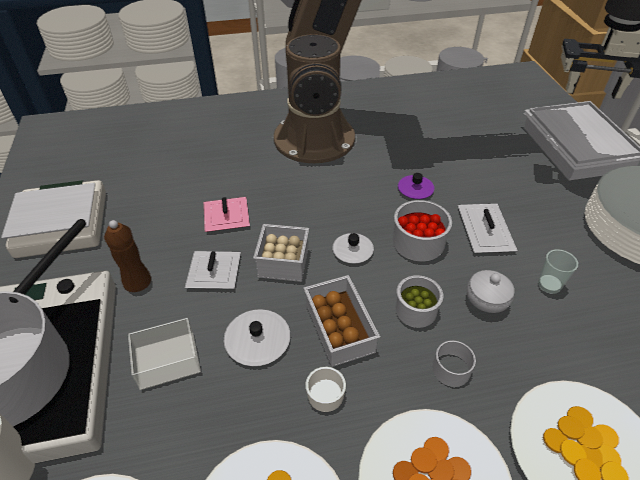

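View pics/wrist0.png

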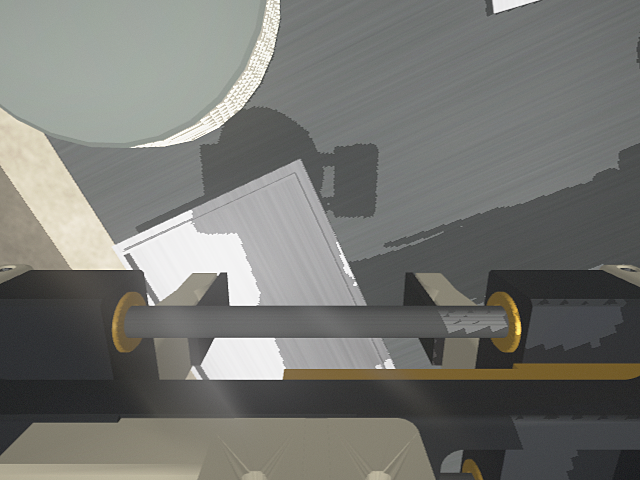

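The top view shows the four pots at (222,253), (255,182), (323,178) and (358,254). The lids are at (158,260) oblong, (291,258) small, (419,258) square and (387,185) large. The purple and pink decoys are at (202,331) and (405,330), the sugar bowl at (196,180) and the mill at (497,257). Next I'll check the depth quality and measure.

```bash
cat > h.py <<'E'
import numpy as np, cv2, pickle
from plant import get_obs, snapshot
from scipy.spatial.transform import Rotation as Rn
from scipy.optimize import least_squares
def tool_T(o):
    T=np.eye(4); T[:3,:3]=Rn.from_euler('xyz',o['orientation'],degrees=True).as_matrix(); T[:3,3]=o['tool_pos']; return T
def wfc(s,o=None):
    return np.linalg.inv(s['camera_from_world']) if 'camera_from_world' in s else tool_T(o)@s['tool_from_camera']
def rays(uv,K):
    uv=np.asarray(uv,float).reshape(-1,2)
    return np.c_[(uv[:,0]-K[0,2])/K[0,0],-(uv[:,1]-K[1,2])/K[1,1],-np.ones(len(uv))]
def onplane(uv,s,W,z):
    d=rays(uv,s['mtx'])@W[:3,:3].T; c=W[:3,3]; t=(z-c[2])/d[:,2]
    return c+d*t[:,None]
def cloud(s,W):
    v,u=np.mgrid[:480,:640]; d=rays(np.c_[u.ravel(),v.ravel()],s['mtx'])*s['z_map'].ravel()[:,None]
    return (d@W[:3,:3].T+W[:3,3]).reshape(480,640,3)
def proj(p,s,W):
    q=np.linalg.inv(W)@np.r_[p,1]; K=s['mtx']
    return K[0,0]*q[0]/-q[2]+K[0,2], K[1,1]*-q[1]/-q[2]+K[1,2]
def circ(p):
    f=lambda a:np.hypot(p[:,0]-a[0],p[:,1]-a[1])-a[2]
    r=least_squares(f,[*p.mean(0),.05],loss='soft_l1',f_scale=.002); return r.x,np.abs(f(r.x)).mean()
E
python3 - <<'E'
from h import *
for n in ("top","scene"):
    s=pickle.load(open(n+"0.pkl","rb")); W=wfc(s); C=cloud(s,W)
    print(n,"cam at",W[:3,3].round(3))
    if n=="top":
        pts=dict(oblid=(170,280),plarge=(222,253),lsmall=(305,262),psq=(358,254),lsq=(430,245),psmall=(255,182),pobl=(323,178),llarge=(387,200),sug=(196,175),bench=(300,330),mill=(508,248),bench2=(150,200),bench3=(470,220),dish=(457,178))
        for k,(u,v) in pts.items(): print(k,C[v,u].round(4), C[v-2:v+3,u-2:u+3,2].std().round(4))
# rim bands top
s=pickle.load(open("top0.pkl","rb")); W=wfc(s); C=cloud(s,W)
for k,(u,v),h in (("plarge",(222,253),.075),("psmall",(255,182),.06),("psq",(358,254),.066),("pobl",(323,178),.058),("llarge",(387,185),.0115),("lsmall",(291,258),.0115),("oblid",(158,260),.0115),("lsq",(419,258),.0115)):
    c=onplane([(u,v)],s,W,h)[0]
    d=np.hypot(C[...,0]-c[0],C[...,1]-c[1])
    m=(np.abs(C[...,2]-h)<.004)&(d<.1)
    p=C[m][:,:2]
    print(k,m.sum(),c.round(3),cv2.minAreaRect((p*1000).astype(np.float32)), circ(p) if 'sq' not in k and 'ob' not in k else '')
E
```

```text
top cam at [ 0.242 -0.076  1.134]
oblid [0.3966 0.2903 0.0108] 0.0017
plarge [0.4533 0.1571 0.0573] 0.0056
lsmall [ 0.4386 -0.0366  0.0122] 0.0025
psq [ 0.4514 -0.1639  0.0452] 0.0073
lsq [ 0.4793 -0.3446  0.0122] 0.0024
psmall [0.6348 0.0863 0.0414] 0.0031
pobl [ 0.6458 -0.0818  0.0375] 0.0087
llarge [ 0.5949 -0.2423  0.0149] 0.0027
sug [0.6437 0.2254 0.0681] 0.0064
bench [ 0.2758 -0.0246  0.0014] 0.2223
mill [ 0.4382 -0.4713  0.1712] 0.0052
bench2 [ 0.6045  0.3598 -0.0052] 0.0027
bench3 [ 0.546  -0.4524 -0.0006] 0.0021
dish [ 0.6584 -0.4276 -0.0016] 0.0024
scene cam at [ 1.191 -0.229  0.852]
plarge 406 [0.45  0.153 0.075] ((450.6475830078125, 153.8131103515625), (124.55071258544922, 123.83991241455078), 86.2267837524414) (array([0.45078317, 0.15350799, 0.05963097]), np.float64(0.0016055562181903906))
psmall 255 [0.628 0.084 0.06 ] ((634.0841064453125, 83.86416625976562), (88.27364349365234, 88.32302856445312), 2.272017240524292) (array([0.63310415, 0.08394889, 0.04174811]), np.float64(0.0017366185506296407))
psq 407 [ 0.447 -0.162  0.066] ((450.04852294921875, -161.63128662109375),
[... 195 characters left out ...]
ge 1458 [ 0.636 -0.244  0.012] ((636.487060546875, -241.91505432128906), (126.13102722167969, 126.36398315429688), 68.56037139892578) (array([ 0.63759357, -0.24205312,  0.04761439]), np.float64(0.011119184484326437))
lsmall 796 [ 0.449 -0.002  0.012] ((457.8519287109375, 22.010009765625), (141.59474182128906, 90.86325073242188), 68.85543060302734) (array([ 0.44895703, -0.00162957,  0.03513363]), np.float64(0.007557420854340814))
oblid 1989 [0.446 0.323 0.012] ((448.0779724121094, 321.7352294921875), (100.3819580078125, 158.36146545410156), 81.25535583496094) 
lsq 1380 [ 0.447 -0.316  0.012] ((458.44549560546875, -317.2651062011719), (104.4656753540039, 127.23393249511719), 76.88004302978516)
```

```bash
cat >> h.py <<'E'
def go(x,y,z,yaw):
    o=get_obs(); T=tool_T(o); d=T[:3,:3].T@(np.array([x,y,z])-o['tool_pos'])
    ds=-(((yaw-o['orientation'][2])+180)%360-180)
    print("at",o['tool_pos'].round(4),o['orientation'].round(2),"op",round(o['opening'],4),"f",o['force'].round(1),"t",o['clock'])
    print("shift",d.round(4),"spin",round(ds,2),"alt spin",round(ds-np.sign(ds)*360,2))
E
python3 -c "
from h import *
go(.53,.32,.35,-180)"
```

```text
at [0.2775 0.615  0.2915] [ 1.7993e+02 -1.0000e-02 -2.4290e+01] op 0.0875 f [ 1.   0.1 -0.5] t 0.15
shift [ 0.3515  0.1652 -0.0583] spin 155.71 alt spin -204.29
```

Request:
play_rows --pt "100 0.035 0.016 -0.03 8" --pt "100 0.07 0.033 -0.058 16" --pt "100 0.105 0.05 -0.058 24" --pt "100 0.14 0.066 -0.058 32" --pt "100 0.175 0.083 -0.058 40" --pt "100 0.21 0.1 -0.058 48" --pt "100 0.245 0.115 -0.058 56" --pt "100 0.28 0.132 -0.058 64" --pt "100 0.315 0.148 -0.058 72" --pt "100 0.3515 0.165 -0.058 80"

```text
clock: 1.15
tool_pos: [0.5308, 0.319, 0.35]
orientation: [180.0, -0.0, -104.6]
force: [0.6, 1.2, 1.5]
opening: 0.0874
```

Request:
play_rows --pt "100 0 0 0 8" --pt "100 0 0 0 16" --pt "100 0 0 0 24" --pt "100 0 0 0 32" --pt "100 0 0 0 40" --pt "100 0 0 0 48" --pt "100 0 0 0 56" --pt "100 0 0 0 64" --pt "100 0 0 0 72" --pt "100 0 0 0 75.7"

```text
clock: 2.15
tool_pos: [0.53, 0.3202, 0.3498]
orientation: [-180.0, -0.0, 179.7]
force: [0.2, 0.1, -0.5]
opening: 0.0875
```

```bash
cat >> h.py <<'E'
def shot(tag):
    o=get_obs(); s=snapshot("wrist"); pickle.dump((s,o),open(f"w_{tag}.pkl","wb")); cv2.imwrite(f"pics/w_{tag}.png",s['frame'][:,:,::-1]); return s,o
E
python3 -c "
from h import *
shot('A')
go(.53,.155,.35,-180)"
```

```text
at [0.53   0.3202 0.3498] [-1.7998e+02 -3.0000e-02  1.7961e+02] op 0.0877 f [-0.2  0.6  0.7] t 2.2
shift [-1.100e-03 -1.652e-01 -1.000e-04] spin -0.39 alt spin 359.61
```

View pics/w_A.png

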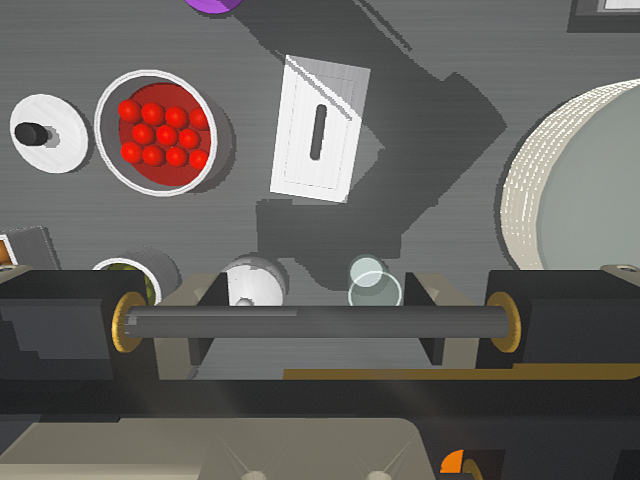

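The wrist view shows the oblong lid (bar at (318,132)), the large pot with tomatoes at (157,132) and the small lid at the left, all clear. I'll step along the rest of the row.

Request:
play_rows --pt "100 0 -0.04 0 0" --pt "100 0 -0.08 0 0" --pt "100 0 -0.12 0 0" --pt "100 0 -0.155 0 0" --pt "100 0 -0.165 0 0" --pt "100 0 -0.165 0 0" --pt "100 0 -0.165 0 0"

```text
clock: 2.9
tool_pos: [0.5303, 0.1556, 0.3502]
orientation: [180.0, 0.0, -180.0]
force: [-0.4, 0.4, 0.1]
opening: 0.0876
```

```bash
python3 -c "
from h import *
shot('B')"
```

Request:
play_rows --pt "100 0 -0.04 0 0" --pt "100 0 -0.08 0 0" --pt "100 0 -0.12 0 0" --pt "100 0 -0.15 0 0" --pt "100 0 -0.157 0 0" --pt "100 0 -0.157 0 0" --pt "100 0 -0.157 0 0"

```text
clock: 3.65
tool_pos: [0.5305, -0.0007, 0.3499]
orientation: [180.0, -0.0, -179.9]
force: [-0.3, 0.1, 1.1]
opening: 0.0877
```

```bash
python3 -c "
from h import *
shot('C')"
```

Request:
play_rows --pt "100 0 -0.04 0 0" --pt "100 0 -0.08 0 0" --pt "100 0 -0.12 0 0" --pt "100 0 -0.15 0 0" --pt "100 0 -0.16 0 0" --pt "100 0 -0.16 0 0" --pt "100 0 -0.16 0 0"

```text
clock: 4.4
tool_pos: [0.5306, -0.1607, 0.35]
orientation: [180.0, -0.0, -180.0]
force: [0.4, 0.6, 0.1]
opening: 0.0877
```

```bash
python3 -c "
from h import *
shot('D')"
```

Request:
play_rows --pt "100 0 -0.04 0 0" --pt "100 0 -0.08 0 0" --pt "100 0 -0.12 0 0" --pt "100 0 -0.15 0 0" --pt "100 0 -0.155 0 0" --pt "100 0 -0.155 0 0" --pt "100 0 -0.155 0 0"

```text
clock: 5.15
tool_pos: [0.5307, -0.3155, 0.3502]
orientation: [180.0, 0.0, -179.9]
force: [-0.6, 0.4, 0.4]
opening: 0.0877
```

```bash
python3 -c "
from h import *
shot('E')
go(.72,-.242,.35,-180)"
```

```text
at [ 0.5307 -0.3153  0.3504] [ 1.7999e+02  2.0000e-02 -1.7990e+02] op 0.0876 f [0.2 0.7 0.1] t 5.2
shift [-0.1895  0.073   0.0004] spin 0.1 alt spin -359.9
```

Request:
play_rows --pt "100 -0.038 0.014 0 0" --pt "100 -0.076 0.028 0 0" --pt "100 -0.114 0.042 0 0" --pt "100 -0.152 0.056 0 0" --pt "100 -0.18 0.07 0 0" --pt "100 -0.19 0.073 0 0" --pt "100 -0.19 0.073 0 0" --pt "100 -0.19 0.073 0 0"

```text
clock: 6.0
tool_pos: [0.7199, -0.243, 0.3503]
orientation: [-180.0, -0.0, -179.9]
force: [-1.2, 0.1, 0.5]
opening: 0.0877
```

```bash
python3 -c "
from h import *
shot('F')"
```

Request:
play_rows --pt "100 0 0.04 0 0" --pt "100 0 0.08 0 0" --pt "100 0 0.12 0 0" --pt "100 0 0.15 0 0" --pt "100 0 0.16 0 0" --pt "100 0 0.16 0 0" --pt "100 0 0.16 0 0"

```text
clock: 6.75
tool_pos: [0.7198, -0.0847, 0.3508]
orientation: [-180.0, 0.0, 180.0]
force: [-0.1, -0.8, 0.1]
opening: 0.0876
```

```bash
python3 -c "
from h import *
shot('G')"
```

Request:
play_rows --pt "100 0 0.04 0 0" --pt "100 0 0.08 0 0" --pt "100 0 0.12 0 0" --pt "100 0 0.155 0 0" --pt "100 0 0.165 0 0" --pt "100 0 0.165 0 0" --pt "100 0 0.165 0 0"

```text
clock: 7.5
tool_pos: [0.7204, 0.0799, 0.3501]
orientation: [-180.0, -0.0, 180.0]
force: [-0.8, 0.4, -0.0]
opening: 0.0876
```

```bash
python3 -c "
from h import *
shot('H')
ims=[cv2.resize(cv2.imread(f'pics/w_{t}.png')[:290],(400,181)) for t in 'BCDEFGH']
ims.append(ims[0]*0)
cv2.imwrite('pics/mont.png',np.vstack([np.hstack(ims[i:i+2]) for i in (0,2,4)]))
cv2.imwrite('pics/H1.png',ims[6])
"
```

```text
(no output)
```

View pics/mont.png

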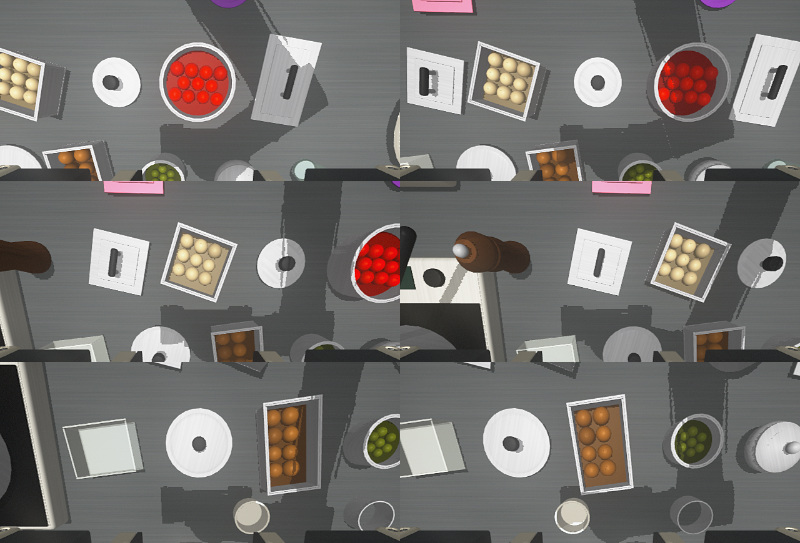

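View pics/H1.png

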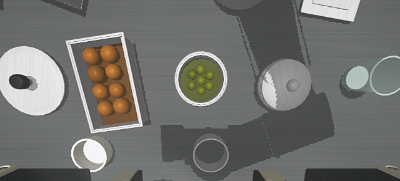

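```bash
cat >> h.py <<'E'
def rectfit(p,a,b,th0):
    # outline points -> centre+yaw of rectangle a(x) by b(y), robust
    def f(q):
        c,s=np.cos(q[2]),np.sin(q[2]); d=p-q[:2]
        x=np.abs(c*d[:,0]+s*d[:,1])-q[3]; y=np.abs(-s*d[:,0]+c*d[:,1])-q[4]
        return np.where((x>0)&(y>0),np.hypot(x,y),np.maximum(x,y))
    r=least_squares(f,[*p.mean(0),th0,a/2,b/2],loss='soft_l1',f_scale=.001)
    return r.x,np.abs(f(r.x)).mean()
def outline(tag,c,zmin,zmax,zpl,rad,deb=True):
    s,o=pickle.load(open(f"w_{tag}.pkl","rb")) ; W=wfc(s,o)
    s=dict(s); z=cv2.medianBlur(s['z_map'].astype(np.float32),3); s['z_map']=z
    C=cloud(s,W); d=np.hypot(C[...,0]-c[0],C[...,1]-c[1])
    m=((C[...,2]>zmin)&(C[...,2]<zmax)&(d<rad)&(z>0)).astype(np.uint8)
    m[268:]=0
    m=cv2.morphologyEx(m,cv2.MORPH_CLOSE,np.ones((3,3),np.uint8))
    cs,_=cv2.findContours(m,cv2.RETR_EXTERNAL,cv2.CHAIN_APPROX_NONE)
    k=max(cs,key=lambda q:cv2.contourArea(cv2.convexHull(q)))
    if deb:
        im=s['frame'][:,:,::-1].copy(); cv2.drawContours(im,[k],-1,(0,255,0),1); cv2.imwrite(f"pics/o_{tag}.png",im)
    return onplane(k.reshape(-1,2),s,W,zpl)[:,:2],k
E
cat > meas.py <<'E'
from h import *
R=np.radians
items=[("lid_oblong","A",(.447,.322),.007,.02,.013,.1,(.158,.098,R(-12))),
("pot_large","B",(.451,.1535),.068,.09,.075,.075,None),
("lid_small","C",(.449,-.002),.007,.02,.013,.06,None),
("pot_square","D",(.45,-.1615),.059,.08,.066,.08,(.096,.096,R(-20))),
("lid_square","E",(.447,-.316),.007,.02,.013,.08,(.104,.104,R(-12))),
("lid_large","F",(.637,-.242),.007,.02,.013,.08,None),
("pot_oblong","G",(.643,-.08),.052,.07,.058,.1,(.15,.09,R(8))),
("pot_small","H",(.633,.084),.053,.075,.06,.06,None)]
for n,t,c,a,b,zp,rad,rc in items:
    p,k=outline(t,c,a,b,zp,rad)
    if rc: x,e=rectfit(p,*rc); print(n,(x[:2]*1000).round(1),"yaw",np.degrees(x[2]).round(2),"size",(x[3:]*2000).round(1),"err",(e*1000).round(2),len(p))
    else: x,e=circ(p); print(n,(x[:2]*1000).round(1),"dia",(x[2]*2000).round(1),"err",(e*1000).round(2),len(p))
ims=[cv2.resize(cv2.imread(f'pics/o_{t}.png')[:270],(400,169)) for t in 'ABCDEFGH']
cv2.imwrite('pics/monto2.png',np.vstack([np.hstack(ims[i:i+2]) for i in (0,2,4)]))
E
python3 meas.py
```

```text
lid_oblong [449.7 321.7] yaw -8.99 size [156.8  96.7] err 0.29 425
pot_large [452.8 154.5] dia 124.5 err 0.25 351
lid_small [450.2  -1.5] dia 90.4 err 0.27 219
pot_square [ 451.7 -161. ] yaw -18.96 size [101.3 101.2] err 0.25 370
lid_square [ 449.1 -314. ] yaw -12.9 size [102.8 102.8] err 0.29 337
lid_large [ 638.5 -241.5] dia 126.3 err 0.27 305
pot_oblong [645.2 -78.7] yaw 7.84 size [155.2  95.1] err 0.26 469
pot_small [635.6  84.6] dia 88.6 err 0.26 242
```

View pics/monto2.png

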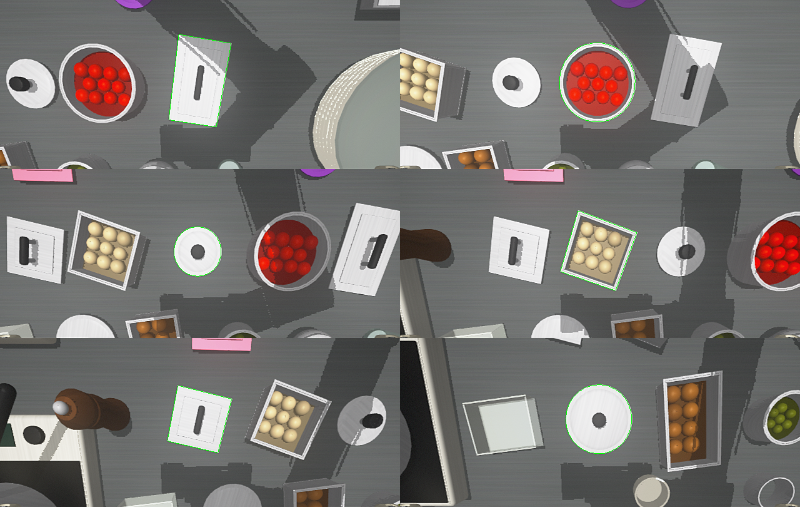

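The outlines fit well, with residuals around 0.3 mm. I'll start with the oblong lid: above it, aligned, then down.

```bash
python3 -c "
from h import *
go(.4497,.3217,.20,171.0)"
```

```text
at [0.7203 0.0796 0.3501] [-1.7998e+02 -1.0000e-02  1.7993e+02] op 0.0881 f [ 0.4 -0.6 -0.1] t 7.55
shift [0.2709 0.2418 0.1501] spin 8.93 alt spin -351.07
```

Request:
play_rows --pt "100 0.03 0.027 0.01 1" --pt "80 0.06 0.054 0.025 2" --pt "60 0.09 0.08 0.04 3" --pt "60 0.12 0.107 0.055 4" --pt "60 0.15 0.134 0.07 5" --pt "60 0.18 0.161 0.09 6" --pt "60 0.21 0.188 0.11 7" --pt "60 0.24 0.215 0.13 8" --pt "60 0.271 0.242 0.15 9" --pt "60 0.271 0.242 0.15 9"

```text
clock: 8.55
tool_pos: [0.4464, 0.3234, 0.198]
orientation: [-179.9, -0.1, 171.1]
force: [-0.1, -0.4, 0.4]
opening: 0.0526
```

```bash
python3 -c "
from h import *
go(.4497,.3217,.086,171.0)
shot('J1')"
```

```text
at [0.4464 0.3234 0.198 ] [-1.7985e+02 -1.3000e-01  1.7106e+02] op 0.0526 f [-0.1 -0.4  0.4] t 8.55
shift [-0.0038 -0.0009  0.112 ] spin 0.06 alt spin -359.94
```

View pics/w_J1.png

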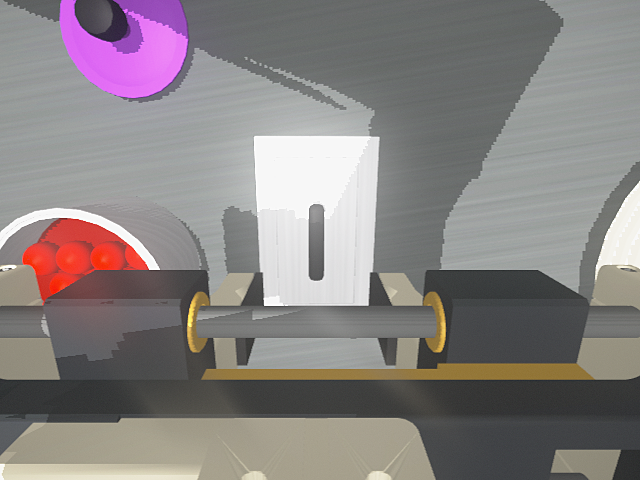

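Request:
play_rows --pt "60 0 0 0.03 0" --pt "60 0 0 0.06 0" --pt "60 0 0 0.09 0" --pt "60 0 0 0.105 0" --pt "60 0 0 0.114 0" --pt "60 0 0 0.114 0" --pt "60 0 0 0.114 0" --pt "60 0 0 0.114 0"

```text
clock: 9.4
tool_pos: [0.4499, 0.3236, 0.0874]
orientation: [179.9, 0.1, 171.0]
force: [-0.4, -0.7, 0.0]
opening: 0.0524
```

```bash
python3 -c "
from h import *
go(.4497,.3217,.086,171.0)
s,o=shot('J2')
W=wfc(s,o); print(proj([.4497,.3217,.045],s,W))"
```

```text
at [0.4499 0.3236 0.0874] [1.7989e+02 6.0000e-02 1.7100e+02] op 0.0524 f [-0.4 -0.7  0. ] t 9.4
shift [-0.0001 -0.0019  0.0014] spin 0.0 alt spin -360.0
(np.float64(311.10442469616675), np.float64(311.6354074009325))
```

View pics/w_J2.png

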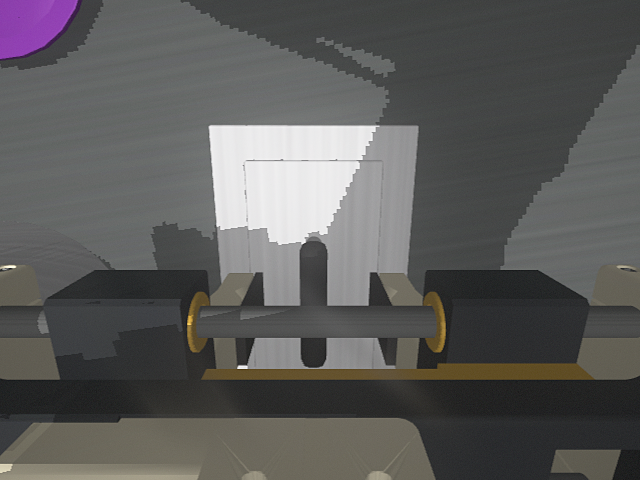

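The bar (u=314, v=240 to 365) is centred between the pads. Now I'll close on it.

Request:
play_rows --pt "60 0 -0.001 0.001 0" --pt "40 0 -0.001 0.001 0" --pt "20 0 -0.001 0.001 0" --pt "0 0 -0.001 0.001 0" --pt "0 0 -0.001 0.001 0" --pt "0 0 -0.001 0.001 0" --pt "0 0 -0.001 0.001 0" --pt "0 0 -0.001 0.001 0"

```text
clock: 10.25
tool_pos: [0.449, 0.3224, 0.0851]
orientation: [180.0, -0.0, 171.0]
force: [-0.2, 0.6, -0.6]
opening: 0.0118
```

```bash
python3 -c "
from h import *
go(.4497,.3217,.086,171.0)"
```

```text
at [0.449  0.3224 0.0851] [180.    -0.   171.02] op 0.0118 f [-0.2  0.6 -0.6] t 10.25
shift [-0.0008 -0.0005 -0.0009] spin 0.02 alt spin -359.98
```

Request:
play_rows --pt "0 0 0 -0.01 0" --pt "0 0 0 -0.03 0" --pt "0 0 0 -0.055 0" --pt "0 0 0 -0.085 0" --pt "0 0 0 -0.115 0" --pt "0 0 0 -0.14 0" --pt "0 0 0 -0.155 0" --pt "0 0 0 -0.165 0" --pt "0 0 0 -0.165 0" --pt "0 0 0 -0.165 0"

```text
clock: 11.25
tool_pos: [0.4487, 0.322, 0.2496]
orientation: [-180.0, -0.0, 171.0]
force: [0.1, 0.2, -2.8]
opening: 0.0116
```

```bash
python3 -c "
from h import *
go(.6445,-.078,.25,187.84)
shot('J3')"
```

```text
at [0.4487 0.322  0.2496] [-1.7997e+02 -4.0000e-02  1.7101e+02] op 0.0116 f [ 0.1  0.2 -2.8] t 11.25
shift [-2.560e-01 -3.645e-01 -3.000e-04] spin -16.83 alt spin 343.17
```

View pics/w_J3.png

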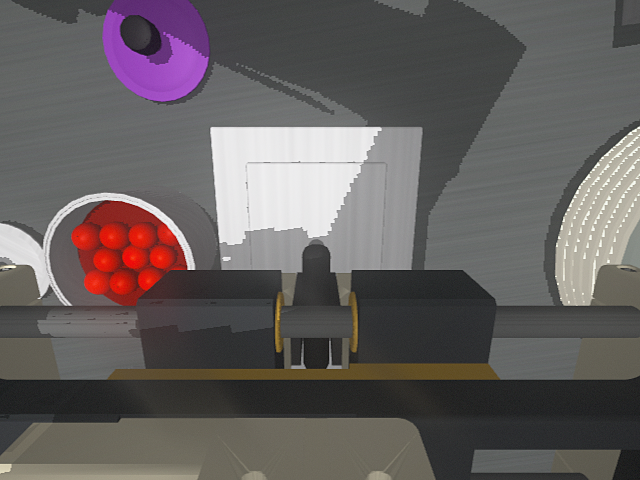

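The lid is held level and centred in the view, with its front edge at v=127. I'll carry it to the oblong pan.

Request:
play_rows --pt "0 -0.008 -0.011 0 -1" --pt "0 -0.025 -0.035 0 -2" --pt "0 -0.045 -0.065 0 -4" --pt "0 -0.069 -0.1 0 -6" --pt "0 -0.094 -0.135 0 -8" --pt "0 -0.12 -0.17 0 -10" --pt "0 -0.145 -0.207 0 -12" --pt "0 -0.17 -0.243 0 -14" --pt "0 -0.195 -0.279 0 -16" --pt "0 -0.22 -0.315 0 -16.83"

```text
clock: 12.3
tool_pos: [0.6172, -0.025, 0.2487]
orientation: [-180.0, -0.1, -172.1]
force: [0.1, 0.1, -0.3]
opening: 0.0114
```

```bash
python3 -c "
from h import *
go(.6445,-.078,.25,187.84)"
```

```text
at [ 0.6172 -0.025   0.2487] [-1.7999e+02 -1.3000e-01 -1.7208e+02] op 0.0114 f [ 0.1  0.1 -0.3] t 12.3
shift [-0.0197 -0.0563 -0.0013] spin 0.08 alt spin -359.92
```

Request:
play_rows --pt "0 -0.01 -0.028 0 0" --pt "0 -0.017 -0.047 0 0" --pt "0 -0.02 -0.057 0.01 0" --pt "0 -0.02 -0.057 0.025 0" --pt "0 -0.02 -0.057 0.04 0" --pt "0 -0.02 -0.057 0.055 0" --pt "0 -0.02 -0.057 0.065 0" --pt "0 -0.02 -0.057 0.07 0" --pt "0 -0.02 -0.057 0.07 0" --pt "0 -0.02 -0.057 0.07 0"

```text
clock: 13.3
tool_pos: [0.6449, -0.0767, 0.1805]
orientation: [-180.0, 0.0, -172.1]
force: [0.2, -0.5, -1.2]
opening: 0.0118
```

```bash
python3 -c "
from h import *
go(.6445,-.078,.134,187.84)
shot('J4')"
```

```text
at [ 0.6449 -0.0767  0.1805] [-1.7999e+02  3.0000e-02 -1.7213e+02] op 0.0118 f [ 0.2 -0.5 -1.2] t 13.3
shift [ 0.0006 -0.0012  0.0465] spin 0.03 alt spin -359.97
```

View pics/w_J4.png

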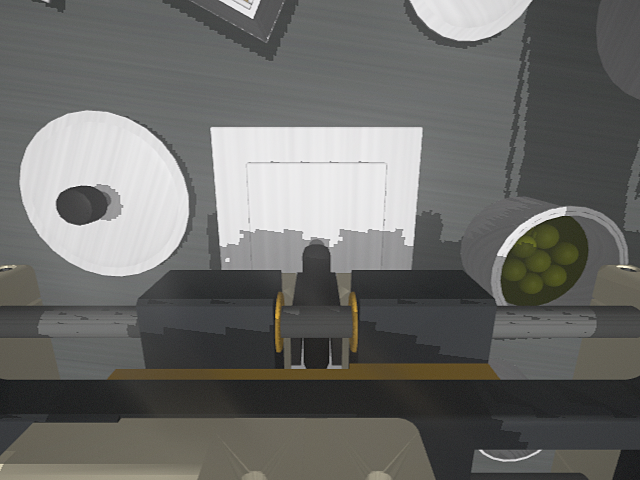

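Request:
play_rows --pt "0 0.0005 -0.001 0.01 0" --pt "0 0.0005 -0.001 0.02 0" --pt "0 0.0005 -0.001 0.028 0" --pt "0 0.0005 -0.001 0.032 0" --pt "0 0.0005 -0.001 0.035 0" --pt "0 0.0005 -0.001 0.037 0" --pt "0 0.0005 -0.001 0.039 0" --pt "0 0.0005 -0.001 0.039 0"

```text
clock: 14.15
tool_pos: [0.6443, -0.0779, 0.1411]
orientation: [180.0, -0.0, -172.2]
force: [-0.1, -0.6, -1.7]
opening: 0.0119
```

```bash
python3 -c "
from h import *
go(.6445,-.078,.134,187.84)"
```

```text
at [ 0.6443 -0.0779  0.1411] [ 180.     -0.   -172.15] op 0.0119 f [-0.1 -0.6 -1.7] t 14.15
shift [-0.0001 -0.0001  0.0071] spin 0.01 alt spin -359.99
```

No contact force, so the plug is entering cleanly. I'll continue down slowly.

Request:
play_rows --pt "0 0 0 0.0015 0" --pt "0 0 0 0.003 0" --pt "0 0 0 0.0045 0" --pt "0 0 0 0.006 0" --pt "0 0 0 0.007 0" --pt "0 0 0 0.007 0" --pt "0 0 0 0.007 0"

```text
clock: 14.85
tool_pos: [0.6443, -0.078, 0.1341]
orientation: [-180.0, -0.0, -172.2]
force: [-0.2, -0.5, -0.2]
opening: 0.0117
```

```bash
python3 -c "
from h import *
go(.6445,-.078,.134,187.84)"
```

```text
at [ 0.6443 -0.078   0.1341] [-180.     -0.   -172.15] op 0.0117 f [-0.2 -0.5 -0.2] t 14.85
shift [-0.0002 -0.      0.0001] spin 0.01 alt spin -359.99
```

Request:
play_rows --pt "0 0 0 0.001 0" --pt "0 0 0 0.0015 0" --pt "0 0 0 0.0015 0"

```text
clock: 15.15
tool_pos: [0.6445, -0.078, 0.1331]
orientation: [-180.0, 0.0, -172.1]
force: [-1.0, -0.2, 2.3]
opening: 0.0119
```

Request:
play_rows --pt "10 0 0 0 0" --pt "20 0 0 0 0" --pt "35 0 0 0 0" --pt "50 0 0 0 0" --pt "60 0 0 0 0" --pt "60 0 0 0 0"

```text
clock: 15.75
tool_pos: [0.6443, -0.078, 0.1325]
orientation: [180.0, -0.0, -172.2]
force: [0.3, 0.1, -0.6]
opening: 0.0434
```

Request:
play_rows --pt "60 0 0 -0.01 0" --pt "60 0 0 -0.03 0" --pt "60 0 0 -0.06 0" --pt "60 0 0 -0.1 0" --pt "60 0 0 -0.14 0" --pt "60 0 0 -0.18 0" --pt "60 0 0 -0.21 0" --pt "60 0 0 -0.217 0" --pt "60 0 0 -0.217 0"

```text
clock: 16.65
tool_pos: [0.6446, -0.078, 0.3519]
orientation: [-180.0, 0.2, -172.2]
force: [0.7, -0.2, -1.1]
opening: 0.0523
```

```bash
python3 -c "
from h import *
go(.725,-.078,.35,180)"
```

```text
at [ 0.6446 -0.078   0.3519] [-180.      0.21 -172.15] op 0.0523 f [ 0.7 -0.2 -1.1] t 16.65
shift [-0.0797 -0.011   0.0022] spin 7.85 alt spin -352.15
```

Request:
play_rows --pt "60 -0.03 -0.004 0 4" --pt "60 -0.06 -0.008 0 7.85" --pt "60 -0.079 -0.011 0 7.85" --pt "60 -0.079 -0.011 0 7.85" --pt "60 -0.079 -0.011 0 7.85"

```text
clock: 17.15
tool_pos: [0.7238, -0.0781, 0.3473]
orientation: [-180.0, -0.2, 180.0]
force: [-0.3, -0.3, -0.4]
opening: 0.0526
```

```bash
cat >> h.py <<'E'
def lidcheck(tag,c,rimz,rad,rc):
    # lid seated: plate top at rim+3mm
    p,k=outline(tag,c,rimz-.004,rimz+.012,rimz+.003,rad)
    x,e=rectfit(p,*rc) if rc else circ(p)
    s,o=pickle.load(open(f"w_{tag}.pkl","rb")); W=wfc(s,o); C=cloud(s,W)
    d=np.hypot(C[...,0]-x[0],C[...,1]-x[1]); m=(d<rad*.75)&(abs(C[...,2]-rimz)<.015); m[268:]=False
    P=C[m]; A=np.c_[P[:,:2]-x[:2],np.ones(len(P))]
    q=np.linalg.lstsq(A,P[:,2],rcond=None)[0]
    print("centre",(x[:2]*1000).round(1),"yaw/r",np.degrees(x[2]).round(2) if rc else x[2].round(4),"sz",(x[3:]*2000).round(1),"err",(e*1000).round(2),"plate z above rim mm",(q[2]-rimz).round(4)*1000,"tilt rad",q[:2].round(3))
E
python3 -c "
from h import *
shot('K1')
lidcheck('K1',(.645,-.0785),.058,.1,(.158,.098,np.radians(8)))
go(.6385,-.2415,.25,180)
"
```

```text
centre [645.2 -78.6] yaw/r 7.87 sz [156.9  96.9] err 0.26 plate z above rim mm 4.8999999999999995 tilt rad [ 0.001 -0.001]
at [ 0.7235 -0.0781  0.3482] [-1.7999e+02 -1.4000e-01  1.8000e+02] op 0.0528 f [ 0.5 -0.1 -0.4] t 17.2
shift [ 0.0848 -0.1634  0.0984] spin -0.0 alt spin 360.0
```

View pics/o_K1.png

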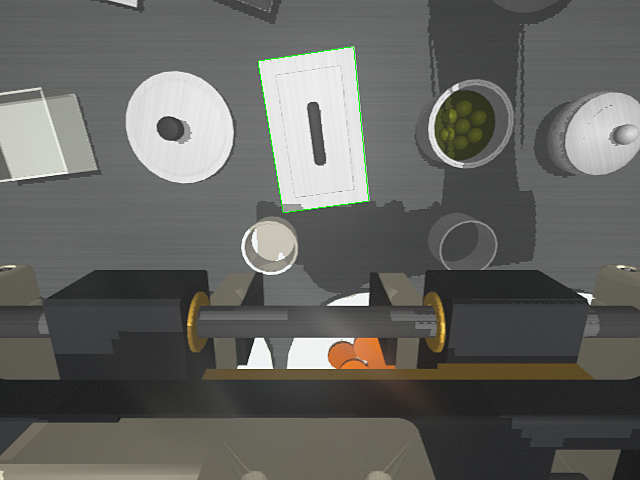

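The oblong lid is home: its centre agrees with the pan's to 0.1 mm and tilt is about 0. Next is the large lid.

Request:
play_rows --pt "60 0.017 -0.035 0.01 0" --pt "60 0.034 -0.07 0.03 0" --pt "60 0.051 -0.105 0.05 0" --pt "60 0.068 -0.135 0.075 0" --pt "60 0.08 -0.155 0.1 0" --pt "60 0.085 -0.1635 0.13 0" --pt "60 0.085 -0.1635 0.16 0" --pt "60 0.085 -0.1635 0.19 0" --pt "60 0.085 -0.1635 0.2 0" --pt "60 0.085 -0.1635 0.2 0"

```text
clock: 18.2
tool_pos: [0.6379, -0.2414, 0.1486]
orientation: [180.0, -0.2, -180.0]
force: [0.7, -0.2, -0.2]
opening: 0.0525
```

```bash
python3 -c "
from h import *
go(.6385,-.2415,.086,180)
s,o=shot('L1')"
```

```text
at [ 0.6379 -0.2414  0.1486] [ 1.7998e+02 -1.6000e-01 -1.8000e+02] op 0.0525 f [ 0.7 -0.2 -0.2] t 18.2
shift [-0.0007 -0.0001  0.0626] spin 0.0 alt spin -360.0
```

View pics/w_L1.png

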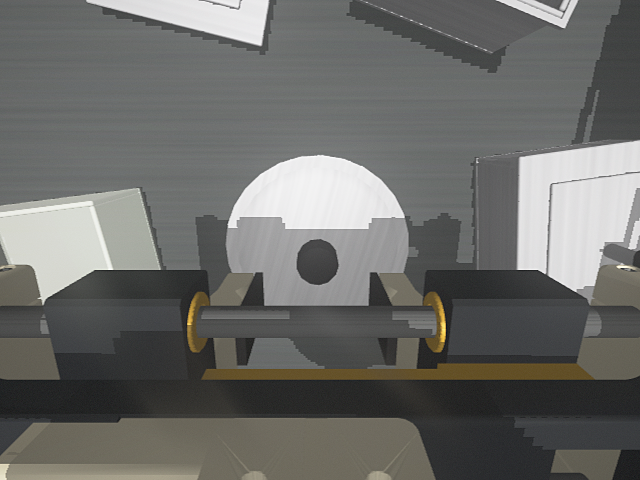

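The knob at (317,262) is on the centre line. I'll descend and grip.

Request:
play_rows --pt "60 -0.0005 0 0.02 0" --pt "60 -0.0005 0 0.04 0" --pt "60 -0.0005 0 0.055 0" --pt "60 -0.0005 0 0.0625 0" --pt "60 -0.0005 0 0.0625 0" --pt "60 -0.0005 0 0.0625 0" --pt "60 -0.0005 0 0.0625 0"

```text
clock: 18.95
tool_pos: [0.6403, -0.2417, 0.0883]
orientation: [-180.0, 0.1, -180.0]
force: [0.2, 0.2, 0.2]
opening: 0.0526
```

Request:
play_rows --pt "45 0 0 0 0" --pt "30 0 0 0 0" --pt "15 0 0 0 0" --pt "0 0 0 0 0" --pt "0 0 0 0 0" --pt "0 0 0 0 0" --pt "0 0 0 0 0" --pt "0 0 0 0 0"

```text
clock: 19.75
tool_pos: [0.6396, -0.2415, 0.0873]
orientation: [180.0, 0.0, 180.0]
force: [-0.8, 1.4, 2.8]
opening: 0.0255
```

```bash
python3 -c "
from h import *
go(.6385,-.2415,.086,180)
s,o=shot('L2')"
```

```text
at [ 0.6396 -0.2415  0.0873] [180.   0. 180.] op 0.0255 f [-0.8  1.4  2.8] t 19.75
shift [0.0011 0.     0.0013] spin -0.0 alt spin 360.0
```

View pics/w_L2.png

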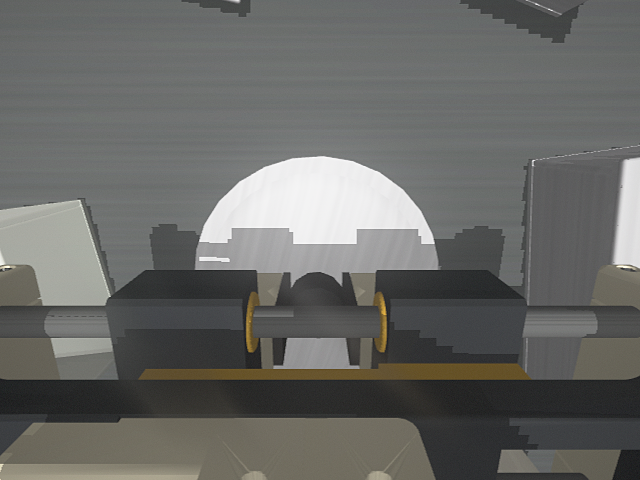

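Request:
play_rows --pt "0 0 0 -0.01 0" --pt "0 0 0 -0.03 0" --pt "0 0 0 -0.055 0" --pt "0 0 0 -0.085 0" --pt "0 0 0 -0.115 0" --pt "0 0 0 -0.14 0" --pt "0 0 0 -0.155 0" --pt "0 0 0 -0.163 0" --pt "0 0 0 -0.163 0" --pt "0 0 0 -0.163 0"

```text
clock: 20.8
tool_pos: [0.6391, -0.2414, 0.2488]
orientation: [180.0, -0.1, 180.0]
force: [0.3, -0.5, -2.2]
opening: 0.0252
```

```bash
cat >> h.py <<'E'
def inhand(tag,r=None):
    # outline of held lid front edge at plate-top height (tool z = 47+26 mm ahead of TCP)
    s,o=pickle.load(open(f"w_{tag}.pkl","rb")); T=s['tool_from_camera']
    C=cloud(s,T); m=((abs(C[...,2]-.073)<.012)&(abs(C[...,1])<.09)&(s['z_map']>0)).astype(np.uint8); m[265:]=0
    cs,_=cv2.findContours(m,cv2.RETR_EXTERNAL,cv2.CHAIN_APPROX_NONE); k=max(cs,key=cv2.contourArea).reshape(-1,2)
    k=k[k[:,1]<260]; s2=dict(s); p=onplane(k,s2,T,.073)[:,:2]
    if r:
        f=lambda a:np.hypot(p[:,0]-a[0],p[:,1]-a[1])-r+.0008
        q=least_squares(f,[0,0],loss='soft_l1',f_scale=.001); print("lid centre in tool mm",(q.x*1000).round(2),"res",(np.abs(f(q.x)).mean()*1000).round(2),len(p))
    else: print("front x",p[:,0].max()*1000)
E
python3 -c "
from h import *
go(.4539,.1545,.25,180)
shot('L3'); inhand('L3',.064); inhand('L2',.064)"
```

```text
at [ 0.6391 -0.2414  0.2488] [ 1.7996e+02 -1.1000e-01  1.7999e+02] op 0.0252 f [ 0.3 -0.5 -2.2] t 20.8
shift [ 0.1853  0.3958 -0.0006] spin -0.01 alt spin 359.99
lid centre in tool mm [ 1.59 -0.18] res 0.16 313
lid centre in tool mm [ 1.6  -0.15] res 0.17 316
```

Request:
play_rows --pt "0 0.007 0.015 0 0" --pt "0 0.019 0.04 0 0" --pt "0 0.034 0.073 0 0" --pt "0 0.051 0.109 0 0" --pt "0 0.068 0.145 0 0" --pt "0 0.085 0.181 0 0" --pt "0 0.102 0.218 0 0" --pt "0 0.119 0.254 0 0" --pt "0 0.136 0.29 0 0" --pt "0 0.15 0.322 0 0"

```text
clock: 21.85
tool_pos: [0.4877, 0.0819, 0.2495]
orientation: [-180.0, -0.1, -180.0]
force: [2.1, 0.2, -2.2]
opening: 0.0253
```

Request:
play_rows --pt "0 0.013 0.028 0 0" --pt "0 0.023 0.05 0 0" --pt "0 0.031 0.067 0 0" --pt "0 0.035 0.074 0 0" --pt "0 0.035 0.074 0.015 0" --pt "0 0.035 0.074 0.03 0" --pt "0 0.035 0.074 0.045 0" --pt "0 0.035 0.074 0.055 0" --pt "0 0.035 0.074 0.058 0" --pt "0 0.035 0.074 0.058 0"

```text
clock: 22.85
tool_pos: [0.4545, 0.1542, 0.1919]
orientation: [-180.0, -0.0, 180.0]
force: [1.3, -0.2, -2.6]
opening: 0.025
```

```bash
python3 -c "
from h import *
go(.4541,.1545,.152,180)
shot('L4'); inhand('L4',.064)"
```

```text
at [0.4545 0.1542 0.1919] [-1.7996e+02 -4.0000e-02  1.7999e+02] op 0.025 f [ 1.3 -0.2 -2.6] t 22.85
shift [0.0004 0.0004 0.0399] spin -0.01 alt spin 359.99
lid centre in tool mm [ 1.61 -0.25] res 0.16 314
```

View pics/w_L4.png

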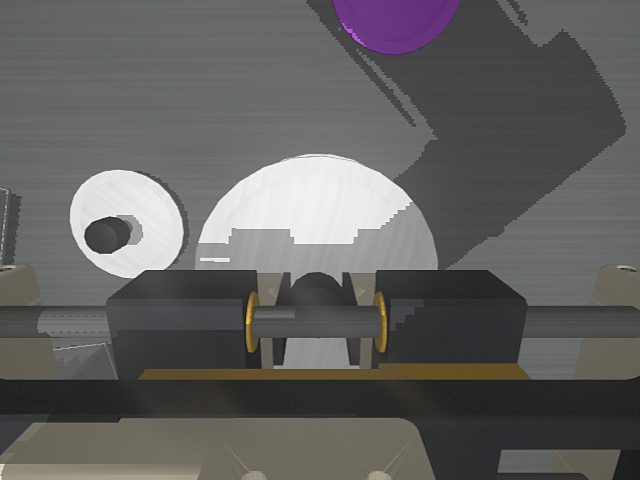

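The lid is over the pot, which only peeks out at the back edge near v=155. Now a gentle descent.

Request:
play_rows --pt "0 0.0004 0.0004 0.01 0" --pt "0 0.0004 0.0004 0.019 0" --pt "0 0.0004 0.0004 0.025 0" --pt "0 0.0004 0.0004 0.029 0" --pt "0 0.0004 0.0004 0.032 0" --pt "0 0.0004 0.0004 0.034 0" --pt "0 0.0004 0.0004 0.034 0"

```text
clock: 23.6
tool_pos: [0.4542, 0.1548, 0.158]
orientation: [-180.0, -0.0, 180.0]
force: [0.3, -0.2, -0.5]
opening: 0.0251
```

Request:
play_rows --pt "0 0 0 0.0015 0" --pt "0 0 0 0.003 0" --pt "0 0 0 0.0045 0" --pt "0 0 0 0.006 0" --pt "0 0 0 0.006 0" --pt "0 0 0 0.006 0"

```text
clock: 24.2
tool_pos: [0.4543, 0.1548, 0.1523]
orientation: [180.0, 0.0, -180.0]
force: [-1.0, 0.0, 0.2]
opening: 0.0252
```

```bash
python3 -c "
from h import *
go(.4541,.1545,.152,180)"
```

```text
at [0.4543 0.1548 0.1523] [ 1.7999e+02  1.0000e-02 -1.8000e+02] op 0.0252 f [-1.   0.   0.2] t 24.2
shift [ 0.0002 -0.0003  0.0003] spin 0.0 alt spin -360.0
```

Request:
play_rows --pt "0 0 0 0.001 0" --pt "0 0 0 0.002 0" --pt "0 0 0 0.002 0"

```text
clock: 24.5
tool_pos: [0.4543, 0.1548, 0.1521]
orientation: [-180.0, 0.0, -180.0]
force: [-9.6, -2.5, 23.3]
opening: 0.0253
```

Solid contact: 23 N, with z stopped at home height. I'll back off, release and retreat.

Request:
play_rows --pt "0 0 0 -0.0015 0" --pt "0 0 0 -0.0015 0" --pt "15 0 0 -0.0015 0" --pt "35 0 0 -0.0015 0" --pt "60 0 0 -0.0015 0" --pt "60 0 0 -0.0015 0" --pt "60 0 0 -0.0015 0" --pt "60 0 0 -0.0015 0"

```text
clock: 25.3
tool_pos: [0.4542, 0.1548, 0.1515]
orientation: [-180.0, -0.0, 180.0]
force: [0.0, 0.9, -0.2]
opening: 0.0519
```

Request:
play_rows --pt "60 0 0 -0.01 0" --pt "60 0 0 -0.03 0" --pt "60 -0.015 0 -0.065 0" --pt "60 -0.03 0 -0.1 0" --pt "60 -0.05 0 -0.14 0" --pt "60 -0.07 0 -0.17 0" --pt "60 -0.076 0 -0.19 0" --pt "60 -0.076 0 -0.2 0" --pt "60 -0.076 0 -0.2 0" --pt "60 -0.076 0 -0.2 0"

```text
clock: 26.3
tool_pos: [0.5293, 0.1546, 0.3508]
orientation: [-180.0, -0.1, 180.0]
force: [0.5, -1.0, -0.8]
opening: 0.0529
```

```bash
python3 -c "
from h import *
shot('K2')
lidcheck('K2',(.4528,.1545),.075,.085,None)
go(.4502,-.0015,.15,180)
"
```

```text
centre [453.2 154.3] yaw/r 0.0632 sz [] err 0.25 plate z above rim mm 4.8999999999999995 tilt rad [ 0.001 -0.001]
at [0.5292 0.1546 0.3505] [-1.7997e+02 -1.0000e-01 -1.7999e+02] op 0.0525 f [-0.5  0.2 -0.3] t 26.35
shift [ 0.0787 -0.156   0.2008] spin 0.01 alt spin -359.99
```

View pics/o_K2.png

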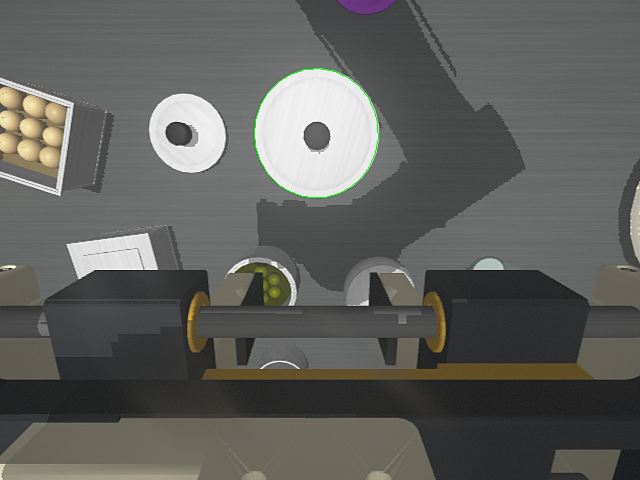

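The large lid is home, 0.4 mm off centre and level. Now the small lid.

Request:
play_rows --pt "60 0.02 -0.035 0.01 0" --pt "60 0.04 -0.07 0.03 0" --pt "60 0.055 -0.105 0.06 0" --pt "60 0.07 -0.135 0.09 0" --pt "60 0.0785 -0.15 0.12 0" --pt "60 0.0785 -0.156 0.15 0" --pt "60 0.0785 -0.156 0.18 0" --pt "60 0.0785 -0.156 0.195 0" --pt "60 0.0785 -0.156 0.2 0" --pt "60 0.0785 -0.156 0.2 0"

```text
clock: 27.35
tool_pos: [0.4509, -0.0014, 0.1509]
orientation: [-179.9, -0.1, -180.0]
force: [-0.2, 0.6, 0.2]
opening: 0.0527
```

```bash
python3 -c "
from h import *
go(.4502,-.0015,.088,180)
s,o=shot('M1')"
```

```text
at [ 0.4509 -0.0014  0.1509] [-1.7994e+02 -1.3000e-01 -1.7998e+02] op 0.0527 f [-0.2  0.6  0.2] t 27.35
shift [ 0.0006 -0.0001  0.0629] spin 0.02 alt spin -359.98
```

View pics/w_M1.png

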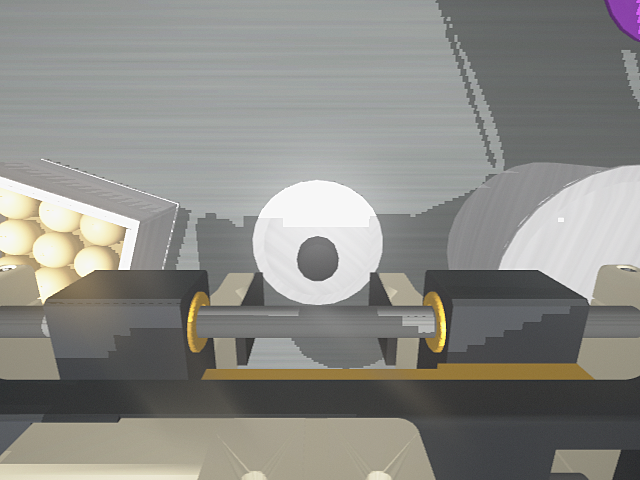

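The small lid's knob at (317,259) is centred. I'll descend and grip.

Request:
play_rows --pt "60 0.001 0 0.02 0" --pt "60 0.001 0 0.04 0" --pt "60 0.001 0 0.055 0" --pt "60 0.001 0 0.063 0" --pt "60 0.001 0 0.063 0" --pt "60 0.001 0 0.063 0" --pt "60 0.001 0 0.063 0"

```text
clock: 28.1
tool_pos: [0.4513, -0.0009, 0.0896]
orientation: [180.0, 0.1, -180.0]
force: [-0.5, 0.0, 0.8]
opening: 0.0528
```

Request:
play_rows --pt "45 0 0 0 0" --pt "30 0 0 0 0" --pt "15 0 0 0 0" --pt "0 0 0 0 0" --pt "0 0 0 0 0" --pt "0 0 0 0 0" --pt "0 0 0 0 0" --pt "0 0 0 0 0"

```text
clock: 28.9
tool_pos: [0.4508, -0.0011, 0.0888]
orientation: [180.0, 0.0, -180.0]
force: [-1.1, 1.3, 3.8]
opening: 0.0249
```

```bash
python3 -c "
from h import *
go(.4502,-.0015,.088,180)"
```

```text
at [ 0.4508 -0.0011  0.0888] [ 1.8e+02  1.0e-02 -1.8e+02] op 0.0249 f [-1.1  1.3  3.8] t 28.9
shift [ 0.0006 -0.0004  0.0008] spin 0.0 alt spin -360.0
```

Request:
play_rows --pt "0 0 0 -0.01 0" --pt "0 0 0 -0.03 0" --pt "0 0 0 -0.055 0" --pt "0 0 0 -0.085 0" --pt "0 0 0 -0.115 0" --pt "0 0 0 -0.14 0" --pt "0 0 0 -0.155 0" --pt "0 0 0 -0.162 0" --pt "0 0 0 -0.162 0" --pt "0 0 0 -0.162 0"

```text
clock: 29.9
tool_pos: [0.4502, -0.0013, 0.25]
orientation: [-180.0, -0.1, 180.0]
force: [0.0, -0.8, -2.1]
opening: 0.0251
```

```bash
python3 -c "
from h import *
go(.6356,.0846,.25,180)
shot('M3'); inhand('M3',.046)"
```

```text
at [ 0.4502 -0.0013  0.25  ] [-1.7999e+02 -7.0000e-02  1.7999e+02] op 0.0251 f [ 0.  -0.8 -2.1] t 29.9
shift [-0.1854  0.086  -0.0003] spin -0.01 alt spin 359.99
lid centre in tool mm [ 1.49 -0.19] res 0.19 207
```

View pics/w_M3.png

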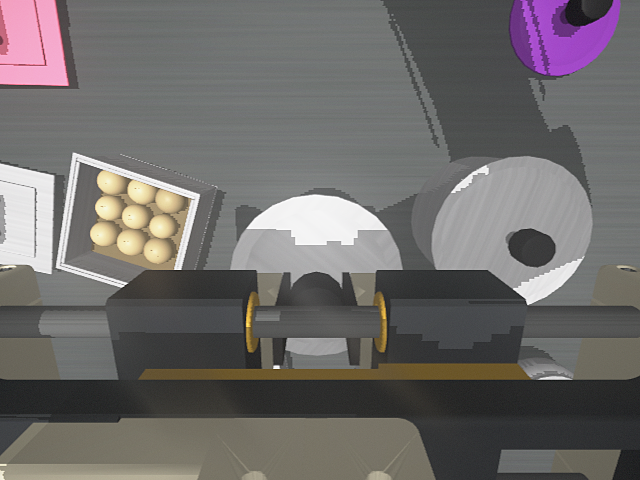

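Request:
play_rows --pt "0 -0.012 0.006 0 0" --pt "0 -0.034 0.016 0 0" --pt "0 -0.064 0.03 0 0" --pt "0 -0.098 0.045 0 0" --pt "0 -0.132 0.061 0 0" --pt "0 -0.16 0.074 0 0" --pt "0 -0.178 0.082 0 0" --pt "0 -0.186 0.086 0 0" --pt "0 -0.186 0.086 0.02 0" --pt "0 -0.186 0.086 0.04 0"

```text
clock: 30.95
tool_pos: [0.6371, 0.0851, 0.2094]
orientation: [-180.0, -0.0, 180.0]
force: [-0.5, 0.2, -1.2]
opening: 0.0251
```

Request:
play_rows --pt "0 0 0 0.015 0" --pt "0 0 0 0.026 0" --pt "0 0 0 0.033 0" --pt "0 0 0 0.033 0" --pt "0 0 0 0.033 0"

```text
clock: 31.45
tool_pos: [0.637, 0.0849, 0.1781]
orientation: [180.0, 0.0, -180.0]
force: [0.3, 0.4, -0.3]
opening: 0.0254
```

```bash
python3 -c "
from h import *
go(.6363,.0848,.1388,180)
shot('M4'); inhand('M4',.046)"
```

```text
at [0.637  0.0849 0.1781] [ 1.8e+02  3.0e-02 -1.8e+02] op 0.0254 f [ 0.3  0.4 -0.3] t 31.45
shift [ 0.0007 -0.0001  0.0393] spin 0.0 alt spin -360.0
lid centre in tool mm [ 1.52 -0.18] res 0.2 206
```

View pics/w_M4.png

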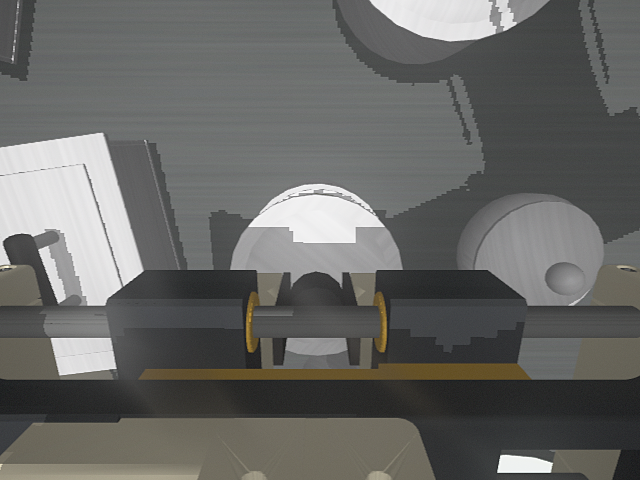

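The held lid is over the small pot, whose back rim shows at v≈187. The sugar bowl at (535,250) is clear. I'll descend.

Request:
play_rows --pt "0 0.0006 0 0.01 0" --pt "0 0.0006 0 0.019 0" --pt "0 0.0006 0 0.025 0" --pt "0 0.0006 0 0.029 0" --pt "0 0.0006 0 0.0315 0" --pt "0 0.0006 0 0.033 0" --pt "0 0.0006 0 0.033 0"

```text
clock: 32.2
tool_pos: [0.6361, 0.0848, 0.1445]
orientation: [-180.0, -0.0, 180.0]
force: [-0.2, 0.2, -1.6]
opening: 0.0252
```

Request:
play_rows --pt "0 0 0 0.0015 0" --pt "0 0 0 0.003 0" --pt "0 0 0 0.0045 0" --pt "0 0 0 0.0062 0" --pt "0 0 0 0.0062 0" --pt "0 0 0 0.0062 0"

```text
clock: 32.8
tool_pos: [0.6362, 0.0848, 0.1388]
orientation: [-180.0, 0.0, -180.0]
force: [-0.9, 0.3, 3.0]
opening: 0.0253
```

Request:
play_rows --pt "0 0 0 0.0005 0" --pt "0 0 0 0.001 0" --pt "0 0 0 0.001 0"

```text
clock: 33.1
tool_pos: [0.6362, 0.0848, 0.1387]
orientation: [-180.0, 0.0, -180.0]
force: [-6.2, 0.2, 10.1]
opening: 0.0252
```

Seated at 10 N with z at the home height. Releasing and backing away.

Request:
play_rows --pt "0 0 0 -0.001 0" --pt "0 0 0 -0.001 0" --pt "15 0 0 -0.001 0" --pt "35 0 0 -0.001 0" --pt "60 0 0 -0.001 0" --pt "60 0 0 -0.001 0" --pt "60 0 0 -0.001 0" --pt "60 0 0 -0.001 0"

```text
clock: 33.9
tool_pos: [0.6361, 0.0848, 0.1383]
orientation: [-180.0, -0.0, 180.0]
force: [0.0, -0.8, 0.4]
opening: 0.0518
```

Request:
play_rows --pt "60 0 0 -0.01 0" --pt "60 0 0 -0.03 0" --pt "60 -0.015 0 -0.065 0" --pt "60 -0.03 0 -0.1 0" --pt "60 -0.05 0 -0.14 0" --pt "60 -0.07 0 -0.17 0" --pt "60 -0.084 0 -0.2 0" --pt "60 -0.084 0 -0.212 0" --pt "60 -0.084 0 -0.212 0" --pt "60 -0.084 0 -0.212 0"

```text
clock: 34.9
tool_pos: [0.7193, 0.0849, 0.3497]
orientation: [180.0, -0.1, 180.0]
force: [0.4, 0.3, -0.3]
opening: 0.0524
```

```bash
python3 -c "
from h import *
shot('K3')
lidcheck('K3',(.6356,.0846),.060,.065,None)
go(.527,-.3140,.35,167.1)
"
```

```text
centre [635.7  84.2] yaw/r 0.0453 sz [] err 0.25 plate z above rim mm 4.6 tilt rad [ 0.001 -0.002]
at [0.7191 0.0848 0.3491] [-1.7999e+02 -1.2000e-01 -1.8000e+02] op 0.0522 f [-0.1 -0.  -0.6] t 34.95
shift [ 0.1921 -0.3988 -0.0004] spin 12.9 alt spin -347.1
```

View pics/o_K3.png

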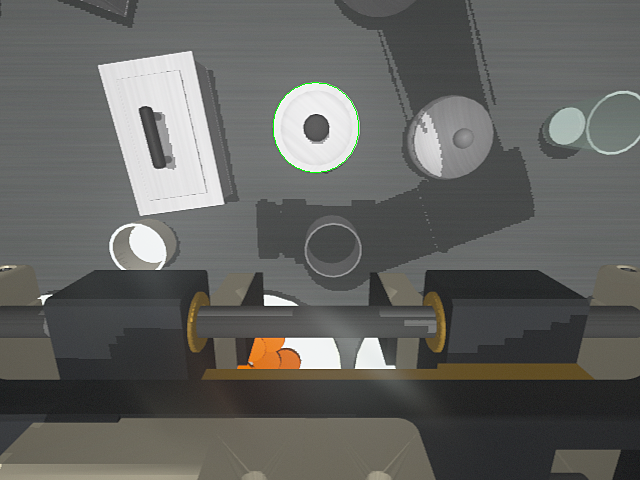

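The small lid is home. Last is the square lid.

Request:
play_rows --pt "60 0.025 -0.036 0 1.3" --pt "60 0.05 -0.074 0 2.6" --pt "60 0.076 -0.112 0 4" --pt "60 0.102 -0.15 0 5.3" --pt "60 0.128 -0.188 0 6.6" --pt "60 0.154 -0.227 0 8" --pt "60 0.18 -0.266 0 9.3" --pt "60 0.206 -0.304 0 10.6" --pt "60 0.23 -0.34 0 12" --pt "60 0.25 -0.37 0 12.9"

```text
clock: 35.95
tool_pos: [0.4677, -0.2863, 0.3494]
orientation: [180.0, -0.1, 167.0]
force: [-0.2, -0.2, 0.4]
opening: 0.0526
```

```bash
python3 -c "
from h import *
go(.4491,-.3140,.15,167.1)"
```

```text
at [ 0.4677 -0.2863  0.3494] [ 1.7999e+02 -1.0000e-01  1.6703e+02] op 0.0526 f [-0.2 -0.2  0.4] t 35.95
shift [ 0.0115 -0.0312  0.1994] spin -0.07 alt spin 359.93
```

Request:
play_rows --pt "60 0.006 -0.016 0.02 0" --pt "60 0.0115 -0.028 0.05 0" --pt "60 0.0115 -0.031 0.085 0" --pt "60 0.0115 -0.031 0.12 0" --pt "60 0.0115 -0.031 0.15 0" --pt "60 0.0115 -0.031 0.18 0" --pt "60 0.0115 -0.031 0.2 0" --pt "60 0.0115 -0.031 0.2 0" --pt "60 0.0115 -0.031 0.2 0"

```text
clock: 36.85
tool_pos: [0.4514, -0.3126, 0.1502]
orientation: [-180.0, -0.1, 167.1]
force: [-0.4, 0.5, 1.3]
opening: 0.0526
```

```bash
python3 -c "
from h import *
go(.4491,-.3140,.086,167.1)
s,o=shot('N1')"
```

```text
at [ 0.4514 -0.3126  0.1502] [-1.7999e+02 -1.0000e-01  1.6712e+02] op 0.0526 f [-0.4  0.5  1.3] t 36.85
shift [ 0.0018 -0.0018  0.0642] spin 0.02 alt spin -359.98
```

View pics/w_N1.png

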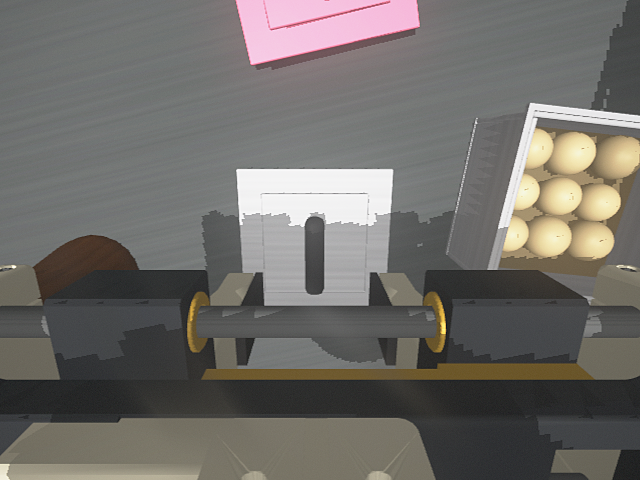

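```bash
python3 - <<'E'
from h import *
s,o=pickle.load(open('w_N1.pkl','rb')); W=wfc(s,o)
C=cloud(s,W); P=C[236:268,45:130].reshape(-1,3); f=s['frame'][236:268,45:130].reshape(-1,3).astype(int)
m=(f[:,0]-f[:,2]>20); print(P[m].min(0),P[m].max(0)); 
T=tool_T(o); Q=(P[m]-T[:3,3])@T[:3,:3]; print("tool frame",Q.min(0),Q.max(0))
s=pickle.load(open('scene0.pkl','rb')); W=wfc(s); C=cloud(s,W); f=s['frame'].astype(int)
m=(f[...,0]-f[...,2]>15)&(C[...,2]>.01)&(C[...,1]<-.4)&(C[...,1]>-.55)&(C[...,0]<.55)&(C[...,0]>.35)
P=C[m]; print(m.sum(),np.percentile(P,[2,50,98],axis=0))
E
```

```text
[ 3.80755073e-01 -4.87574989e-01  1.56569224e-04] [ 0.4372444  -0.29629068  0.24354216]
tool frame [-0.01665335 -0.17943285 -0.09319651] [0.07269293 0.00017309 0.15009186]
1639 [[ 0.4352583  -0.49806788  0.0118516 ]
 [ 0.45764933 -0.47017836  0.09925922]
 [ 0.46684323 -0.45084834  0.16518754]]
```

The mill's near edge at y≈-0.447 leaves about 38 mm to the gripper body. Descending.

Request:
play_rows --pt "60 0.0015 -0.0015 0.02 0" --pt "60 0.0015 -0.0015 0.04 0" --pt "60 0.0015 -0.0015 0.055 0" --pt "60 0.0015 -0.0015 0.064 0" --pt "60 0.0015 -0.0015 0.064 0" --pt "60 0.0015 -0.0015 0.064 0" --pt "60 0.0015 -0.0015 0.064 0"

```text
clock: 37.6
tool_pos: [0.4509, -0.3141, 0.0876]
orientation: [-180.0, 0.1, 167.1]
force: [0.8, -0.3, -0.1]
opening: 0.0522
```

```bash
python3 -c "
from h import *
go(.4491,-.3140,.086,167.1)"
```

```text
at [ 0.4509 -0.3141  0.0876] [-1.7999e+02  1.0000e-01  1.6711e+02] op 0.0522 f [ 0.8 -0.3 -0.1] t 37.6
shift [ 0.0017 -0.0003  0.0016] spin 0.01 alt spin -359.99
```

Request:
play_rows --pt "45 0 0 0 0" --pt "30 0 0 0 0" --pt "15 0 0 0 0" --pt "0 0 0 0 0" --pt "0 0 0 0 0" --pt "0 0 0 0 0" --pt "0 0 0 0 0" --pt "0 0 0 0 0" --pt "0 0 0 0 0"

```text
clock: 38.5
tool_pos: [0.4501, -0.3139, 0.0864]
orientation: [180.0, -0.0, 167.1]
force: [-0.5, 0.4, 0.2]
opening: 0.0115
```

```bash
python3 -c "
from h import *
go(.4491,-.3140,.086,167.1)
shot('N2')"
```

```text
at [ 0.4501 -0.3139  0.0864] [180.   -0.  167.1] op 0.0115 f [-0.5  0.4  0.2] t 38.5
shift [ 0.001  -0.0003  0.0004] spin -0.0 alt spin 360.0
```

View pics/w_N2.png

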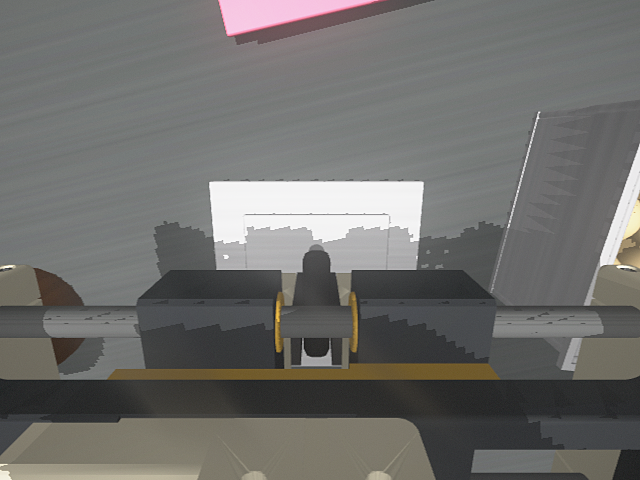

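Request:
play_rows --pt "0 0 0 -0.01 0" --pt "0 0 0 -0.03 0" --pt "0 0 0 -0.055 0" --pt "0 0 0 -0.085 0" --pt "0 0 0 -0.11 0" --pt "0 0 0 -0.13 0" --pt "0 0 0 -0.14 0" --pt "0 0 0 -0.145 0" --pt "0 0 0 -0.145 0"

```text
clock: 39.45
tool_pos: [0.4501, -0.3139, 0.2316]
orientation: [180.0, 0.0, 167.1]
force: [0.1, 0.2, -1.6]
opening: 0.0115
```

```bash
python3 -c "
from h import *
go(.4527,-.1609,.23,161.04)"
```

```text
at [ 0.4501 -0.3139  0.2316] [1.7999e+02 2.0000e-02 1.6709e+02] op 0.0115 f [ 0.1  0.2 -1.6] t 39.45
shift [0.0316 0.1497 0.0016] spin 6.05 alt spin -353.95
```

Request:
play_rows --pt "0 0.003 0.014 0 1" --pt "0 0.008 0.038 0 2" --pt "0 0.0145 0.068 0 3" --pt "0 0.021 0.1 0 4" --pt "0 0.027 0.128 0 5" --pt "0 0.0305 0.144 0 6.05" --pt "0 0.0315 0.1495 0.01 6.05" --pt "0 0.0315 0.1495 0.025 6.05" --pt "0 0.0315 0.1495 0.04 6.05" --pt "0 0.0315 0.1495 0.05 6.05"

```text
clock: 40.45
tool_pos: [0.4518, -0.1614, 0.1792]
orientation: [-179.9, -0.2, 161.0]
force: [-0.1, 0.6, -1.6]
opening: 0.0117
```

Request:
play_rows --pt "0 0 0 0 0" --pt "0 0 0 0 0" --pt "0 0 0 0 0"

```text
clock: 40.75
tool_pos: [0.4532, -0.1614, 0.1819]
orientation: [180.0, 0.0, 161.0]
force: [-0.6, 1.4, -1.4]
opening: 0.0116
```

```bash
python3 -c "
from h import *
go(.4527,-.1609,.1424,161.04)
shot('N4')"
```

```text
at [ 0.4532 -0.1614  0.1819] [1.8000e+02 4.0000e-02 1.6104e+02] op 0.0116 f [-0.6  1.4 -1.4] t 40.75
shift [0.0007 0.0003 0.0395] spin 0.0 alt spin -360.0
```

View pics/w_N4.png

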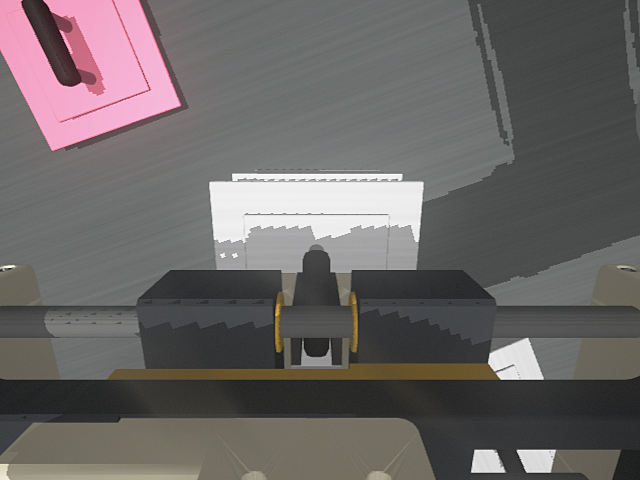

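The pan's rim, a line at v≈176 from u=232 to 402, is parallel to the lid's edge (v=182) and centred on it. I'll descend.

Request:
play_rows --pt "0 0.0005 0.0004 0.01 0" --pt "0 0.0005 0.0004 0.019 0" --pt "0 0.0005 0.0004 0.025 0" --pt "0 0.0005 0.0004 0.029 0" --pt "0 0.0005 0.0004 0.0315 0" --pt "0 0.0005 0.0004 0.033 0" --pt "0 0.0005 0.0004 0.033 0"

```text
clock: 41.5
tool_pos: [0.4525, -0.1607, 0.1484]
orientation: [-180.0, -0.0, 161.1]
force: [-0.4, 0.6, -1.1]
opening: 0.0117
```

Request:
play_rows --pt "0 0 0 0.0015 0" --pt "0 0 0 0.003 0" --pt "0 0 0 0.0045 0" --pt "0 0 0 0.006 0" --pt "0 0 0 0.006 0" --pt "0 0 0 0.006 0"

```text
clock: 42.1
tool_pos: [0.4525, -0.1607, 0.1424]
orientation: [-180.0, -0.0, 161.0]
force: [-0.5, -0.1, -0.5]
opening: 0.0118
```

Request:
play_rows --pt "0 0 0 0.0005 0" --pt "0 0 0 0.001 0" --pt "0 0 0 0.001 0"

```text
clock: 42.4
tool_pos: [0.4525, -0.1607, 0.1424]
orientation: [-180.0, 0.0, 161.1]
force: [-4.6, 2.7, 11.2]
opening: 0.0116
```

Seated at 11 N with z stopped. Releasing.

Request:
play_rows --pt "0 0 0 -0.001 0" --pt "0 0 0 -0.001 0" --pt "15 0 0 -0.001 0" --pt "35 0 0 -0.001 0" --pt "60 0 0 -0.001 0" --pt "60 0 0 -0.001 0" --pt "60 0 0 -0.001 0" --pt "60 0 0 -0.001 0"

```text
clock: 43.2
tool_pos: [0.4525, -0.1607, 0.1425]
orientation: [180.0, -0.0, 161.0]
force: [0.1, 0.4, -0.2]
opening: 0.0477
```

Request:
play_rows --pt "60 0 0 -0.01 0" --pt "60 0 0 -0.03 0" --pt "60 -0.015 0.005 -0.065 -5" --pt "60 -0.03 0.01 -0.1 -10" --pt "60 -0.05 0.018 -0.14 -15" --pt "60 -0.07 0.025 -0.17 -18.95" --pt "60 -0.074 0.026 -0.2 -18.95" --pt "60 -0.074 0.026 -0.208 -18.95" --pt "60 -0.074 0.026 -0.208 -18.95" --pt "60 -0.074 0.026 -0.208 -18.95"

```text
clock: 44.2
tool_pos: [0.5302, -0.16, 0.3498]
orientation: [180.0, -0.1, 180.0]
force: [-1.4, -0.5, -0.3]
opening: 0.0526
```

```bash
python3 -c "
from h import *
shot('K4'); go(.66,.0,.35,180)
lidcheck('K4',(.4517,-.161),.066,.09,(.104,.104,np.radians(-19)))
s=snapshot('scene'); cv2.imwrite('pics/scene9.png',s['frame'][:,:,::-1])
s=snapshot('top'); cv2.imwrite('pics/top9.png',s['frame'][:,:,::-1])
"
```

```text
at [ 0.5301 -0.16    0.3494] [ 1.7998e+02 -1.0000e-01  1.7998e+02] op 0.0525 f [-0.1  0.1 -0.9] t 44.25
shift [-0.1299  0.16   -0.0008] spin -0.02 alt spin 359.98
centre [ 451.5 -160.9] yaw/r -18.92 sz [103.  102.9] err 0.24 plate z above rim mm 4.6 tilt rad [ 0.002 -0.001]
```

View pics/scene9.png

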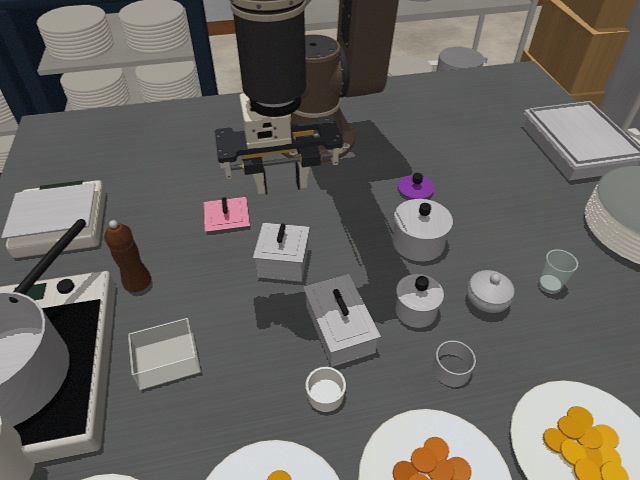

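View pics/o_K4.png

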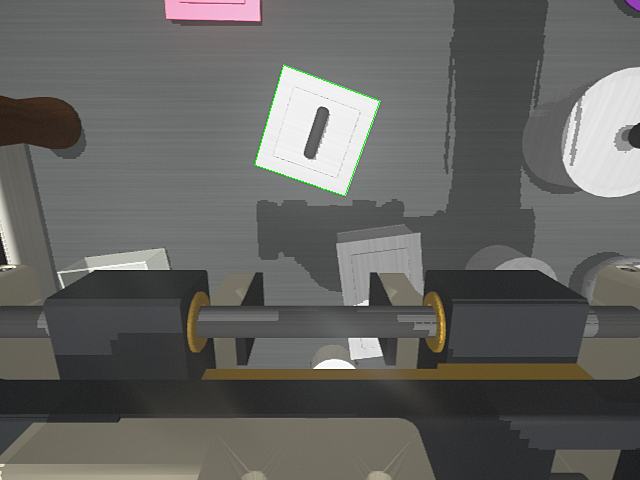

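All four pots are covered in the scene view, at (282,250), (422,230), (419,300) and (341,320). The mill, sugar bowl and decoys are in place and the arm is clear. Handing in.

```bash
python3 -c "
from plant import close_job,get_obs
print(get_obs()['force'],get_obs()['clock']); print(close_job())"
```

```text
[0.92179352 0.56497903 0.08164434] 44.35
the job is handed in; nothing more can be done
None
```

All four lids are on their own containers, and I handed the job in at 44.4 s with the gripper clear of everything. I placed them in the order oblong, large, small, square.

- **Centring:** in the wrist-camera check after each release, every lid was within about 0.5 mm of the mouth measured before placing. The oblong and square lids matched their pans' yaw to within 0.1°.
- **Level and home:** tilt was about 0.002 rad or less. Each lid was lowered to its expected home height before release. Pressing the large, small and square lids gave 10 to 23 N with no further travel. The oblong lid got only a light press, which showed about 2 N.
- **Left alone:** in the last scene picture the sugar bowl, pepper mill, and the purple and pink lids look where they started. I judged this by eye and did not re-measure them.
- **One disagreement:** depth put every plate 4.6 to 4.9 mm above the nominal rim instead of 3 mm. The offset was nearly the same for all four, so I took it as camera bias; the contact heights agreed with lids fully home.
- **Smaller disagreement:** the in-hand estimate of where each round lid sat in the gripper differed from the survey by 0.5 to 0.9 mm. I used a mean for the large lid and the survey value for the small one.

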